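Stack two pencil tins on the narrow stand

TASK

Clear the pencil tins off the studio bench by stacking them on the narrow wooden stand: the long tin that lies on the white board goes flat along the stand's rail, and the short tin from the wooden rack goes flat and squarely on top of it. The short tin stands on edge in the rack, so lay it down flat on the bench or board, let go of it, and take it again by its long sides before stacking it. Do not let either tin drop, and leave the lino block, the jar and the ink bottle where they are.

Things in the scene. Friction and masses are not known exactly. Their poses are not given: they have to be found in the camera images.
- long_tin: closed bare-metal pencil tin, 66 x 180 x 30 mm, 0.3 to 0.5 kg, at the start lying flat on the 3 mm thick white board in the middle of the bench. Origin at its centre; x across its 66 mm width, y along its 180 mm length, z up through its 30 mm thickness
- short_tin: closed bare-metal pencil tin, 66 x 150 x 24 mm, 0.2 to 0.4 kg, at the start standing on a long edge in one of the rack's two outer slots, 66 mm high, its underside 8 mm above the bench. Origin at its centre; x (level at the start) through its 24 mm thickness, y along its 150 mm length, z (up at the start) along its 66 mm width. It may be stacked with either face up and either end first
- rack: fixed low wooden rack, 150 mm (its x) by 110 mm (its y), origin at the centre of its underside: an 8 mm base with four ribs 15 mm wide that rise to 28 mm above the bench, leaving three slots 28 mm wide that run along its y, centred at x = -43, 0 and +43 mm. One outer slot holds the short tin, the other the lino block; the middle one is empty
- stand_top (a point): middle of the top of the fixed wooden stand, 110 mm above the bench. The top is a level rail 36 mm wide (x of this point) and 150 mm long (y of this point), 12 mm thick, on an 18 mm thick web above a foot 100 x 150 x 14 mm. Rack and stand are to the left and right of the board, either way round
- lino_block: bystander: wooden printing block with a dark lino face, 130 mm long (its y), 60 mm high (z), 22 mm thick (x), standing on edge in the rack's other outer slot; origin at its centre
- jar: bystander: closed amber glass jar, 66 mm wide and 85 mm high, near one far corner of the white board; origin at the centre of its underside
- ink_bottle: bystander: black ink bottle, 44 mm wide and 75 mm high, near one far corner of the white board; origin at the centre of its underside

How it is judged:
By the outcome, as a careful person would: the job done as asked, in the order asked, and still so for the second after the job is handed in, with the robot touching nothing.
It also fails if it takes over 69 s, if anything falls off the work surface, if the arm or the gripper's body presses on something with over 40 N, if the wrist force passes 120 N, or if a joint passes its speed limit or range.

ROBOT

A 6-joint arm with a two-finger parallel gripper is mounted at the origin on the work surface. World frame = base frame: x ahead of the robot, y to its left, z up, the work surface at z = 0. Lengths are in m, angles in rad, forces in N, time in s.
With the tool pointing down it reaches from about 0.425 to 0.95 m from the base axis. Payload 3.5 kg.
Tool frame: the origin (TCP) lies on the centre line of the jaws, within the pads' length; the fingertips stand 19 mm ahead of it and the grasp point (between the pads) is the TCP; z points along the fingers, y is the line along which they close (so a half turn about z gives the same grasp; the last joint's range is limited). The gripper opens to 85 mm and grips with 20 to 120 N. Pads are 22 mm wide; open, the fingers measure 114 mm over their backs; the gripper's body (76 mm by 85 mm) begins 54 mm behind the grasp point. The pads swing forward as they close: fully open they stand 13 mm farther back than shut.
Start: joints at [-1.458, 0.286, 1.577, -0, 1.279, -0.15], TCP at [0.175, -0.652, 0.25] pointing down, gripper open.
Joint ranges: [-2.77, 2.77], [-0.9, 2.22], [0.21, 2.48], [-1.53, 4.67], [0.24, 2.81], [-2.84, 2.84]. Speed limits (rad/s): [2.79, 2.79, 3.14, 3.14, 3.14, 3.14].

INTERFACE

Orientations are given as a unit quaternion [x, y, z, w].
In Python, from plant import ctrl, imaging gives the robot as it stands. The module is installed in compiled form; this text tells all that it offers.
- The arm moves only by the shell command python3 -m handwheel 'ROWS' [OPENING] [FORCE]. ROWS is JSON, one flat list of numbers, 6 for each row, row after row: the shift along the world's x, y, z in units of 150 mm (1.0 is 150 mm), then the turn, a rotation vector about the world's x, y, z in units of 90 degrees (1.0 is 90 degrees). In form: [tx, ty, tz, rx, ry, rz, tx, ty, tz, rx, ry, rz, ...]. A call has 1 to 5 rows; each row shifts and turns the commanded pose from where the row before left it; what a row does not reach is not made up. A row lasts 1/12 s, in which the tool goes at most 41.7 mm and 7.16 degrees, less where a joint would pass 70% of its speed; a pose out of reach is approached as far as the arm can. A call with a number of a shift or a turn outside -1 to 1 is refused whole. A call with a gripper value outside its range is refused whole. OPENING is the opening, from 0 (shut) to 1 (fully open), set as the call begins (- or left out, the last holds). The fingers move at their own pace and stop on an object; FORCE is the grip in N (left out, the last holds). Time passes only in rows, so rows that do not move let the fingers close. It gives the time, the measured TCP pose, the force, the opening and the grip force at its end, in the units of the state.
- ctrl.get_state(): the state, without advancing time (a new reading comes with each control period).
- imaging.read_camera(name): name is "scene" or "top" or "wrist"; returns (picture, depth): 420x560x3 uint8, blue, green, red; 420x560 float32, m along the optical axis (not along the pixel's ray), 0 where there is no reading.
- imaging.get_calibration(name): a dict with "fovy" (degrees; the focal length in pixels is half the picture's height over the tangent of half this angle, whatever the lens; pixels are square), "cx", "cy" (the principal point, pixels), "R" (3x3) and "t" (3): a world point X has camera coordinates R X + t. Camera axes: x right, y down, z forward; pixel columns grow to the right and rows downward; lengths in m; the calibration is good to about 2 mm. The wrist camera is an equidistant fisheye: a pixel r from the principal point sees the ray r / f radians off the axis. A picture is of the moment at which its call begins: read the wrist's pose just before it. get_calibration takes no time and is no camera call; for the wrist camera it gives the pose at the moment of the call.
- ctrl.sign_off(): hands the job in; it is judged then, once.
The state is a dict: "time": time; "qpos": joint angles; "dq": joint speeds; "joint_efforts": joint torques, N m; "eef_pos": TCP position; "tcp_rot": TCP orientation; "contact_force": force on the tool from outside, world axes, zero at the start; "wrist_torque": the same for the moment, N m; "opening": opening from 0.0 (shut) to 1.0 (fully open); "finger_force": force on a finger pad.
Only numpy, scipy, OpenCV 4.12 (cv2) and the standard library are available. Lean on these libraries where they do the work, as an engineer would, in place of code of your own. Each camera call takes 0.05 s, during which the arm holds its last target. There are 200 camera calls.

## Working session

There is one attempt and no reset: what is moved stays moved. The work goes in short steps, Python scripts to look and compute and a shell command to move; the robot and the scene stay as the last step left them, time stands still between calls to the robot, and variables do not carry over. Pictures are saved under pics/ and viewed, at most 10 in all, crops included, and the job is handed in when it is done.

```bash
mkdir -p pics; cat > h.py <<'E'
import numpy as np, cv2
from plant import ctrl, imaging
def grab(n):
    c=imaging.get_calibration(n); p,d=imaging.read_camera(n)
    np.savez(f'{n}.npz',p=p,d=d,**{k:np.array(c[k]) for k in c}); return p,d,c
def load(n):
    z=np.load(f'{n}.npz'); return z['p'],z['d'],z
def foc(c): return 210/np.tan(np.radians(float(c['fovy']))/2)
def rays(c,u,v,fish=False):
    f=foc(c); a=(np.asarray(u,float)-c['cx'])/f; b=(np.asarray(v,float)-c['cy'])/f
    if fish:
        r=np.hypot(a,b)+1e-12; s=np.tan(r)/r; a=a*s;b=b*s
    return np.stack([a,b,np.ones_like(a)],-1)
def cloud(d,c,fish=False):
    v,u=np.mgrid[:420,:560]; P=rays(c,u,v,fish)*d[...,None]
    W=(P-c['t'])@np.array(c['R']); W[d<=0]=np.nan; return W
def onplane(c,u,v,z,fish=False):
    R=np.array(c['R']); D=rays(c,u,v,fish)@R; o=-R.T@np.array(c['t'])
    return o+D*((z-o[2])/D[...,2])[...,None]
E
python3 - <<'E'
from h import *
for n in ('scene','top'):
    p,d,c=grab(n); cv2.imwrite(f'pics/{n}0.png',p); print(n,c, (d>0).mean())
print(ctrl.get_state())
E
```

```text
scene {'fovy': 51.16754835321552, 'cx': 277.34211270822294, 'cy': 204.27673508023784, 'R': array([[ 0.80223946,  0.59692422,  0.0096607 ],
       [ 0.46225849, -0.61085177, -0.64278861],
       [-0.37779483,  0.52013613, -0.76598268]]), 't': array([-0.45972164, -0.20949179,  1.20264738])} 0.9959608843537415
top {'fovy': 43.17309791625083, 'cx': 280.63469774173234, 'cy': 217.15307613052576, 'R': array([[-0.00537241, -0.99992438, -0.01106259],
       [-0.98407553,  0.00725215, -0.17760282],
       [ 0.17766962,  0.00993227, -0.98404007]]), 't': array([-0.00480171,  0.55636805,  1.26181925])} 0.9960586734693877
{'time': 0.1, 'qpos': array([-1.45798401e+00,  2.87143719e-01,  1.57803380e+00, -9.75100436e-06,
        1.27861142e+00, -1.50028442e-01]), 'dq': array([-0.00133775, -0.00259772, -0.00229997, -0.00057915, -0.00047991,
        0.00060231]), 'joint_efforts': array([ 1.64702335e-03, -4.07293904e+01, -2.93697739e+01, -5.17254148e-05,
        3.43678003e-03,  4.82065332e-06]), 'eef_pos': array([ 0.17532626, -0.65125581,  0.24903929]), 'tcp_rot': array([ 9.91375982e-01,  1.31043723e-01,  1.57666154e-05, -1.09803916e-03]), 'contact_force': array([-0.15547081,  0.61345   , -0.59283584]), 'wrist_torque': array([-0.01193072,  0.03755732,  0.02844756]), 'finger_force': 0.0, 'opening': 1.0018732895471227}
```

View pics/top0.png

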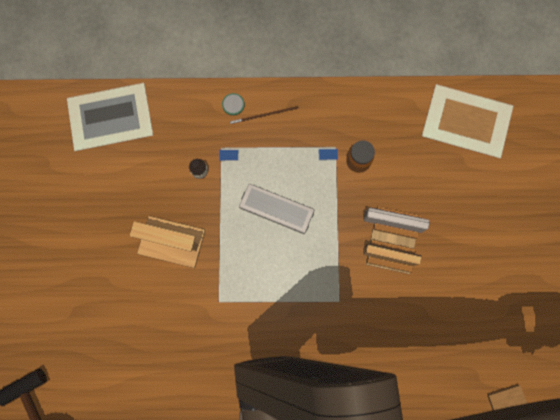

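View pics/scene0.png

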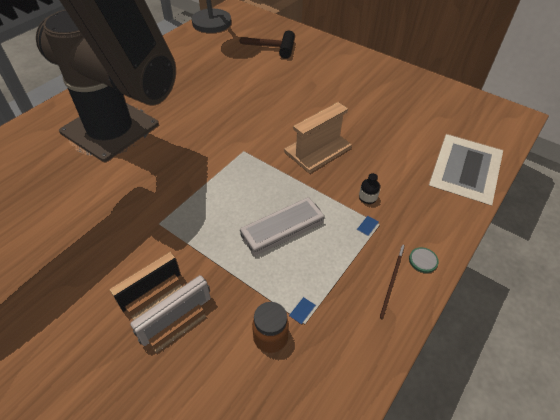

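Top view: the long tin is at (277,208), the stand at left (165,238), and the rack at right, with the short tin in the far slot (397,218) and the lino in the near slot (393,255). The jar is at (361,153) and the ink bottle at (199,168). The scene view shows the same layout.

```bash
python3 - <<'E'
from h import *
reg={'long':(.02,.06,(.45,.75),(-.12,.15)),'stand':(.095,.13,(.4,.65),(.12,.4)),'foot':(.008,.02,(.4,.65),(.12,.4)),'shortTop':(.06,.09,(.53,.62),(-.35,-.13)),'lino':(.055,.085,(.4,.52),(-.35,-.13)),'rackribs':(.022,.034,(.4,.65),(-.35,-.13)),'jar':(.05,.1,(.62,.8),(-.25,-.05)),'ink':(.03,.09,(.6,.8),(.08,.3))}
for n in ('top','scene'):
    p,d,c=load(n); W=cloud(d,c)
    b=W[(abs(W[...,0]-.55)<.03)&(abs(W[...,1])<.3)&(W[...,2]<.02)]; print(n,'bench z med',np.median(b[:,2]))
    for k,(z0,z1,x,y) in reg.items():
        m=(W[...,2]>z0)&(W[...,2]<z1)&(W[...,0]>x[0])&(W[...,0]<x[1])&(W[...,1]>y[0])&(W[...,1]<y[1])
        P=W[m]
        if len(P)<10: print(k,'none');continue
        r=cv2.minAreaRect((P[:,:2]*1000).astype(np.float32))
        print(k,len(P),'zmed %.4f'%np.median(P[:,2]),np.round(r[0],1),np.round(r[1],1),round(r[2],1), np.round(np.percentile(P[:,2],[5,95]),4))
E
```

```text
top bench z med 0.0027128210377752164
long 1888 zmed 0.0335 [583.4   2.9] [184.5  68.1] 67.7 [0.0279 0.0381]
stand 997 zmed 0.1102 [502.4 270.2] [151.5  36.2] 75.8 [0.1059 0.114 ]
foot 1518 zmed 0.0141 [535.9 241.6] [262.6 238.9] 83.3 [0.0095 0.0183]
shortTop 559 zmed 0.0745 [ 548.3 -284.3] [134.8  25.5] 78.1 [0.0676 0.0786]
lino 544 zmed 0.0684 [ 462.1 -278.5] [129.5  23.3] 76.8 [0.0616 0.0728]
rackribs 957 zmed 0.0283 [ 505.5 -276.9] [138.  149.2] 80.4 [0.0236 0.0326]
jar 581 zmed 0.0844 [ 709.1 -209.1] [59.8 61.1] 7.9 [0.0545 0.0893]
ink 286 zmed 0.0502 [653.1 148.8] [170.5  43.4] 57.2 [0.0322 0.0775]
scene bench z med 0.0024316273844740806
long 2211 zmed 0.0332 [584.9   2.9] [186.2  67.5] 67.3 [0.0248 0.0356]
stand 752 zmed 0.1098 [503.5 270.3] [153.4  40. ] 75.4 [0.1012 0.1121]
foot 927 zmed 0.0142 [498.1 246.9] [200.3 101.6] 75.2 [0.0098 0.0176]
shortTop 1103 zmed 0.0736 [ 550.8 -284.3] [134.2  25.5] 78.2 [0.0629 0.076 ]
lino 953 zmed 0.0677 [ 463.4 -278.9] [129.9  24.7] 77.0 [0.0573 0.07  ]
rackribs 1362 zmed 0.0280 [ 522.5 -284.6] [143.4 113.2] 77.8 [0.0235 0.0321]
jar 1191 zmed 0.0847 [ 715.  -212.6] [60.9 61.4] 83.7 [0.0553 0.0872]
ink 371 zmed 0.0499 [652.6 150. ] [170.6  42.5] 52.6 [0.0321 0.0757]
```

```bash
python3 - <<'E'
from h import *
for n in ('top','scene'):
    p,d,c=load(n); W=cloud(d,c)
    for k,z0,z1,x,y in (('short',.066,.09,(.5,.64),(-.45,-.13)),('stand',.1,.12,(.4,.65),(.12,.4)),('long',.03,.04,(.45,.75),(-.12,.15))):
        m=(W[...,2]>z0)&(W[...,2]<z1)&(W[...,0]>x[0])&(W[...,0]<x[1])&(W[...,1]>y[0])&(W[...,1]<y[1])
        P=W[m][:,:2]*1000; q=P-P.mean(0); a=np.linalg.svd(q,full_matrices=False)[2][0]; a*=np.sign(a[1]); B=np.array([a,[a[1],-a[0]]])
        s=P@B.T; lo,hi=np.percentile(s,[.7,99.3],axis=0); print(n,k,len(P),'ax %.2f'%np.degrees(np.arctan2(a[1],a[0])),'ctr',((lo+hi)/2)@B,hi-lo)
E
M="python3 -m handwheel"
$M '[0.13,0.21,0,0,0,0.029, 0.137,0.219,0,0,0,0.029, 0.137,0.219,0,0,0,0.029, 0.137,0.219,0,0,0,0.029, 0.137,0.219,0,0,0,0.029]' 1
$M '[0.137,0.219,0,0,0,0.029, 0.137,0.219,0,0,0,0.029, 0.137,0.219,0,0,0,0.029, 0.137,0.219,0,0,0,0.029, 0.137,0.219,0,0,0,0.029]'
$M '[0.137,0.219,0,0,0,0.029, 0.137,0.219,0,0,0,0.029, 0.137,0.219,0,0,0,0.029, 0.137,0.219,0,0,0,0.029, 0.137,0.219,0,0,0,0.029]'
$M '[0.137,0.219,0,0,0,0.029, 0.137,0.219,0,0,0,0.029, 0.137,0.219,0,0,0,0.029, 0.137,0.219,0,0,0,0.029, 0.137,0.219,0,0,0,0.029]'
$M '[0,0,0,0,0,0,0,0,0,0,0,0]'
```

```text
top short 623 ax 77.83 ctr [ 546.71880453 -291.400762  ] [147.13112852  24.18907294]
top stand 991 ax 75.87 ctr [502.153828   269.74964263] [148.48486394  35.62140464]
top long 1639 ax 67.33 ctr [582.96432788   3.19734725] [177.47164772  64.39182453]
scene short 1129 ax 77.75 ctr [ 548.79100421 -292.81090062] [147.02351948  24.35519358]
scene stand 733 ax 75.47 ctr [503.39124682 268.95367902] [148.98672516  37.97835267]
scene long 1930 ax 67.60 ctr [584.26134161   2.03364202] [175.93882832  64.54528837]
time: 0.52
eef_pos: [0.2775, -0.487, 0.2496]
tcp_rot: [0.97, 0.244, -0.0, -0.001]
contact_force: [1.6, -0.0, -0.9]
opening: 1.002
finger_force: 0.0
time: 0.93
eef_pos: [0.3802, -0.3227, 0.2499]
tcp_rot: [0.936, 0.352, -0.0, -0.0]
contact_force: [1.0, -0.6, 0.1]
opening: 0.998
finger_force: 0.0
time: 1.35
eef_pos: [0.483, -0.1584, 0.25]
tcp_rot: [0.89, 0.457, -0.0, -0.0]
contact_force: [1.9, -0.8, -0.8]
opening: 1.001
finger_force: 0.0
time: 1.77
eef_pos: [0.5857, 0.0058, 0.2498]
tcp_rot: [0.832, 0.555, -0.0, -0.0]
contact_force: [0.2, -0.1, 0.3]
opening: 1.003
finger_force: 0.0
time: 1.93
eef_pos: [0.5855, 0.0056, 0.2495]
tcp_rot: [0.832, 0.555, -0.001, -0.0]
contact_force: [-0.5, -0.6, -0.4]
opening: 0.999
finger_force: 0.0
```

```bash
M="python3 -m handwheel"
$M '[-0.013,-0.02,-0.2,0,0,0, 0,0,-0.25,0,0,0, 0,0,-0.25,0,0,0, 0,0,-0.25,0,0,0, 0,0,-0.2,0,0,0]' 1 40
$M '[0,0,-0.15,0,0,0, 0,0,-0.1,0,0,0, 0,0,-0.06,0,0,0, 0,0,-0.03,0,0,0, 0,0,0,0,0,0]'
$M '[0,0,0,0,0,0, 0,0,0,0,0,0, 0,0,0,0,0,0, 0,0,0,0,0,0, 0,0,0,0,0,0]' 0 40
$M '[0,0,0,0,0,0, 0,0,0,0,0,0, 0,0,0,0,0,0, 0,0,0,0,0,0, 0,0,0,0,0,0]'
```

```text
time: 2.35
eef_pos: [0.5812, -0.0004, 0.0748]
tcp_rot: [0.833, 0.553, -0.001, -0.001]
contact_force: [1.4, 0.6, -0.8]
opening: 1.0
finger_force: 0.0
time: 2.77
eef_pos: [0.5827, 0.0001, 0.0263]
tcp_rot: [0.833, 0.553, -0.001, -0.0]
contact_force: [-1.0, -1.1, -0.4]
opening: 1.0
finger_force: 0.0
time: 3.18
eef_pos: [0.5843, 0.0006, 0.0286]
tcp_rot: [0.833, 0.554, 0.001, 0.001]
contact_force: [-1.7, -0.5, 6.6]
opening: 0.76
finger_force: 48.1
time: 3.6
eef_pos: [0.5843, 0.0006, 0.0286]
tcp_rot: [0.833, 0.554, 0.0, 0.001]
contact_force: [-2.3, -0.8, 4.6]
opening: 0.764
finger_force: 48.1
```

```bash
M="python3 -m handwheel"
$M '[0,0,0.03,0,0,0, 0,0,0.06,0,0,0, 0,0,0.1,0,0,0, 0,0,0.15,0,0,0, 0,0,0.2,0,0,0]' 0 50
$M '[0,0,0.2,0,0,0, 0,0,0.16,0,0,0, 0,0,0.1,0,0,0, -0.026,0.083,0,0,0,0, -0.04,0.13,0,0,0,0.01]'
$M '[-0.06,0.19,0,0,0,0.015, -0.06,0.19,0,0,0,0.015, -0.06,0.19,0,0,0,0.015, -0.06,0.19,0,0,0,0.015, -0.06,0.19,0,0,0,0.011]'
$M '[-0.06,0.19,0,0,0,0.01, -0.06,0.19,0,0,0,0, -0.06,0.19,0,0,0,0, -0.04,0.15,0,0,0,0, -0.02,0.09,0,0,0,0]'
$M '[0,0,0,0,0,0, 0,0,0,0,0,0, 0,0,0,0,0,0]'
python3 - <<'E'
from h import *
p,d,c=grab('top'); W=cloud(d,c); grab('scene')
print(ctrl.get_state()['eef_pos'],ctrl.get_state()['tcp_rot'])
cv2.imwrite('pics/t1.png',np.hstack([cv2.resize(p[150:330,80:280],None,fx=2,fy=2),cv2.resize(load('scene')[0][60:240,230:430],None,fx=2,fy=2)]))
E
```

```text
time: 4.02
eef_pos: [0.581, 0.0013, 0.1059]
tcp_rot: [0.833, 0.554, -0.002, -0.002]
contact_force: [0.4, -0.1, -3.1]
opening: 0.763
finger_force: 56.8
time: 4.43
eef_pos: [0.574, 0.0323, 0.1779]
tcp_rot: [0.829, 0.559, 0.001, 0.001]
contact_force: [0.5, 0.5, -3.6]
opening: 0.759
finger_force: 56.9
time: 4.85
eef_pos: [0.5262, 0.1771, 0.1749]
tcp_rot: [0.795, 0.606, -0.001, -0.001]
contact_force: [0.5, -0.4, -2.7]
opening: 0.759
finger_force: 56.9
time: 5.27
eef_pos: [0.4897, 0.2992, 0.175]
tcp_rot: [0.79, 0.613, -0.001, -0.001]
contact_force: [0.3, 0.4, -3.1]
opening: 0.758
finger_force: 56.9
time: 5.52
eef_pos: [0.4923, 0.2961, 0.1761]
tcp_rot: [0.791, 0.612, -0.001, 0.0]
contact_force: [-0.5, 0.5, -3.1]
opening: 0.758
finger_force: 56.9
[0.49276427 0.29568577 0.17649414] [ 7.91431187e-01  6.11258177e-01 -3.30741871e-04  8.83640647e-05]
```

View pics/t1.png

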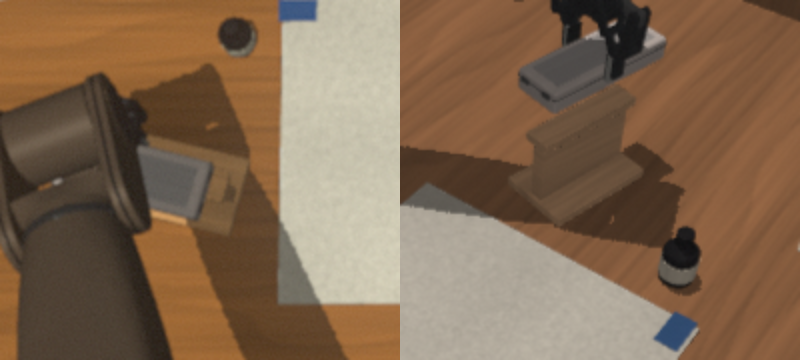

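```bash
M="python3 -m handwheel"
$M '[0.03,-0.08,0,0,0,0.003, 0.024,-0.075,-0.05,0,0,0, 0.01,-0.03,-0.08,0,0,0, 0,0,-0.06,0,0,0, 0,0,-0.03,0,0,0]'
$M '[0,0,0,0,0,0, 0,0,0,0,0,0, 0,0,0,0,0,0]'
python3 - <<'E'
from h import *
for n in ('scene','top'):
    p,d,c=grab(n); W=cloud(d,c)
    s=ctrl.get_state()['eef_pos']
    m=(W[...,2]>.135)&(W[...,2]<.155)&(abs(W[...,0]-.5)<.12)&(abs(W[...,1]-.27)<.13)
    # brightness of metal
    hsv=cv2.cvtColor(p,cv2.COLOR_BGR2HSV); m&=hsv[...,2]>70
    P=W[m]; print(n,s,len(P),np.median(P[:,2]))
    a=np.radians(75.6); B=np.array([[np.cos(a),np.sin(a)],[np.sin(a),-np.cos(a)]])
    S=(P[:,:2]-[.5028,.2695])@B.T*1000
    print(np.percentile(S,[1,99],axis=0))
E
```

```text
time: 6.03
eef_pos: [0.5009, 0.2678, 0.1409]
tcp_rot: [0.79, 0.613, -0.002, -0.001]
contact_force: [-0.5, -0.2, -4.2]
opening: 0.76
finger_force: 56.9
time: 6.28
eef_pos: [0.5022, 0.2695, 0.144]
tcp_rot: [0.789, 0.614, 0.0, 0.0]
contact_force: [0.2, -0.1, -3.8]
opening: 0.762
finger_force: 56.9
scene [0.50234383 0.26952888 0.14431561] 1054 0.14834845348455072
[[-88.32417582 -30.68673495]
 [ 87.49783522  35.61722642]]
top [0.5024205  0.26952169 0.14450267] 848 0.14903237550874698
[[-88.35774351 -31.77633971]
 [-13.90161978  33.61523796]]
```

```bash
M="python3 -m handwheel"
$M '[0,0,-0.015,0,0,0, 0,0,-0.015,0,0,0, 0,0,-0.01,0,0,0, 0,0,-0.008,0,0,0, 0,0,0,0,0,0]'
$M '[0,0,-0.005,0,0,0, 0,0,-0.005,0,0,0, 0,0,-0.003,0,0,0, 0,0,0,0,0,0, 0,0,0,0,0,0]'
```

```text
time: 6.8
eef_pos: [0.5018, 0.269, 0.1361]
tcp_rot: [0.79, 0.614, -0.0, -0.0]
contact_force: [-0.1, 0.8, -3.5]
opening: 0.759
finger_force: 56.9
time: 7.22
eef_pos: [0.5022, 0.2691, 0.1356]
tcp_rot: [0.79, 0.614, -0.0, 0.0]
contact_force: [-3.1, -1.4, 3.7]
opening: 0.763
finger_force: 57.8
```

```bash
M="python3 -m handwheel"
$M '[0,0,0,0,0,0, 0,0,0,0,0,0, 0,0,0,0,0,0, 0,0,0,0,0,0]' 1
$M '[0,0,0.03,0,0,0, 0,0,0.08,0,0,0, 0,0,0.15,0,0,0, 0,0,0.2,0,0,0, 0,0,0.2,0,0,0]'
$M '[0,-0.15,0.1,0,0,0, 0.02,-0.24,0,0,0,0, 0.02,-0.24,0,0,0,0, 0.02,-0.24,0,0,0,0, 0.02,-0.24,0,0,0,0]'
$M '[0.02,-0.24,0,0,0,0, 0.02,-0.24,0,0,0,0, 0.02,-0.24,0,0,0,0, 0.02,-0.24,0,0,0,0, 0.02,-0.24,0,0,0,0]'
$M '[0.02,-0.24,0,0,0,0, 0.02,-0.24,0,0,0,0.01, 0.02,-0.24,0,0,0,0.01, 0.02,-0.24,0,0,0,0, 0.02,-0.24,0,0,0,0]'
$M '[0.02,-0.22,0,0,0,0, 0,0,0,0,0,0]'
python3 - <<'E'
from h import *
a=np.radians(75.6); B=np.array([[np.cos(a),np.sin(a)],[np.sin(a),-np.cos(a)]])
for n in ('scene','top'):
    p,d,c=grab(n); W=cloud(d,c)
    m=(W[...,2]>.133)&(W[...,2]<.148)&(abs(W[...,0]-.5)<.12)&(abs(W[...,1]-.27)<.13)
    P=W[m]; S=(P[:,:2]-[.5028,.2695])@B.T*1000
    r=cv2.minAreaRect(P[:,:2].astype(np.float32)*1000)
    print(n,len(P),np.median(P[:,2]),np.percentile(S,[1,99],axis=0),r)
p,d,c=grab('wrist'); print(ctrl.get_state()['eef_pos'],c); cv2.imwrite('pics/w0.png',p)
E
```

```text
time: 7.55
eef_pos: [0.5024, 0.2691, 0.1346]
tcp_rot: [0.79, 0.614, 0.0, 0.0]
contact_force: [0.2, -0.5, 0.5]
opening: 1.002
finger_force: 0.0
time: 7.97
eef_pos: [0.5017, 0.269, 0.2351]
tcp_rot: [0.79, 0.614, -0.0, -0.0]
contact_force: [-0.0, 0.4, -0.1]
opening: 0.998
finger_force: 0.0
time: 8.38
eef_pos: [0.5142, 0.1012, 0.2504]
tcp_rot: [0.789, 0.614, 0.001, 0.001]
contact_force: [0.3, -0.3, 0.9]
opening: 0.998
finger_force: 0.0
time: 8.8
eef_pos: [0.5292, -0.0793, 0.2502]
tcp_rot: [0.79, 0.614, 0.001, 0.001]
contact_force: [0.5, -0.6, 0.5]
opening: 0.999
finger_force: 0.0
time: 9.22
eef_pos: [0.5442, -0.2594, 0.2502]
tcp_rot: [0.78, 0.626, 0.0, 0.001]
contact_force: [1.3, 0.3, 1.2]
opening: 1.0
finger_force: 0.0
time: 9.38
eef_pos: [0.547, -0.2963, 0.25]
tcp_rot: [0.781, 0.624, -0.001, 0.002]
contact_force: [-0.1, -0.0, 0.4]
opening: 1.001
finger_force: 0.0
scene 1406 0.14035636115278372 [[-88.52921937 -29.01554235]
 [ 88.25951813  35.30309212]] ((505.3068542480469, 269.1137390136719), (183.88967895507812, 68.94363403320312), 75.76435089111328)
top 2233 0.14040153113816298 [[-87.7327828  -31.67420117]
 [ 89.12503745  33.08334138]] ((503.78564453125, 270.6850891113281), (184.5603485107422, 66.4818344116211), 75.83267211914062)
[ 0.54705166 -0.29043955  0.24928827] {'fovy': 65.70646984690485, 'cx': 280.4189636338695, 'cy': 211.09088454151185, 'R': array([[ 0.97561842, -0.2194714 ,  0.00100282],
       [-0.20951627, -0.92998466,  0.30204546],
       [-0.06535773, -0.29489122, -0.953293  ]]), 't': array([-0.59661266, -0.19579509,  0.32801129])}
```

View pics/w0.png

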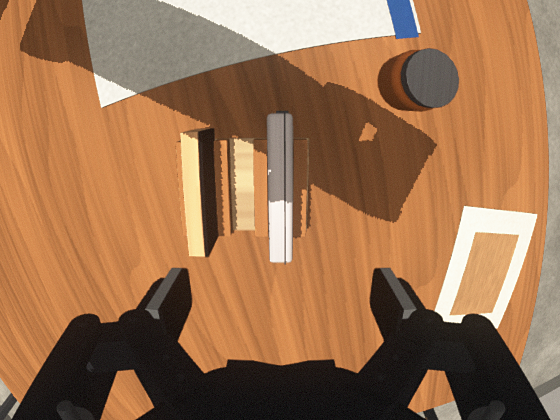

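Wrist view: the short tin runs down columns 268–293, rows 113–262, midway between the jaws. The long tin on the stand measures within 2 mm of centre, at 75.8° against 75.7°.

```bash
M="python3 -m handwheel"
L(){ python3 -c "
from plant import ctrl;import json
s=ctrl.get_state();open('log.txt','a').write(json.dumps([list(map(float,s[k])) for k in('qpos','eef_pos','tcp_rot')])+'\n')"; }
L
$M '[0.005,-0.01,-0.1,0,0,0.006, 0,0,-0.2,0,0,0, 0,0,-0.23,0,0,0, 0,0,-0.2,0,0,0, 0,0,-0.15,0,0,0]' 1 50
L
$M '[0,0,-0.13,0,0,0, 0,0,-0.1,0,0,0, 0,0,-0.06,0,0,0, 0,0,0,0,0,0]'
L
$M '[0,0,0,0,0,0, 0,0,0,0,0,0, 0,0,0,0,0,0, 0,0,0,0,0,0, 0,0,0,0,0,0]' 0 50
$M '[0,0,0,0,0,0, 0,0,0,0,0,0, 0,0,0,0,0,0, 0,0,0,0,0,0, 0,0,0,0,0,0]'
$M '[0,0,0.03,0,0,0, 0,0,0.06,0,0,0, 0,0,0.1,0,0,0, 0,0,0.15,0,0,0, 0,0,0.2,0,0,0]' 0 60
$M '[0,0,0.2,0,0,0, 0,0,0.16,0,0,0, 0,0,0.1,0,0,0, 0,0,0,0,0,0]'
L;cat log.txt
```

```text
time: 9.95
eef_pos: [0.547, -0.2892, 0.1143]
tcp_rot: [0.776, 0.631, -0.0, -0.002]
contact_force: [-0.5, 0.3, 0.0]
opening: 1.002
finger_force: 0.0
time: 10.28
eef_pos: [0.5468, -0.2896, 0.0712]
tcp_rot: [0.776, 0.63, -0.0, -0.002]
contact_force: [0.4, 0.5, -0.2]
opening: 0.997
finger_force: 0.0
time: 10.7
eef_pos: [0.5482, -0.2923, 0.0742]
tcp_rot: [0.777, 0.63, 0.0, 0.001]
contact_force: [-0.1, -0.6, 0.1]
opening: 0.3
finger_force: 0.1
time: 11.12
eef_pos: [0.548, -0.2923, 0.0743]
tcp_rot: [0.777, 0.63, -0.0, 0.0]
contact_force: [-2.6, 1.6, 6.2]
opening: 0.267
finger_force: 49.7
time: 11.53
eef_pos: [0.5461, -0.2906, 0.1519]
tcp_rot: [0.777, 0.63, -0.001, -0.003]
contact_force: [-0.4, 0.0, -3.2]
opening: 0.271
finger_force: 59.1
time: 11.87
eef_pos: [0.5496, -0.2932, 0.2283]
tcp_rot: [0.777, 0.63, 0.001, 0.004]
contact_force: [0.3, -0.1, -1.0]
opening: 0.267
finger_force: 59.3
[[-0.6518863617398494, 0.16625878558127113, 1.7207401925106651, 0.0004884627283972083, 1.2543577454888284, -0.4334585312306392], [0.5470516640576464, -0.2904395482818566, 0.24928826515598126], [0.780013887524
[... 217 characters left out ...]
45361, -0.2892048936918898, 0.11434056691667581], [0.7761482674530923, 0.6305485571699834, -0.00022662964974288664, -0.0015272915299281663]]
[[-0.650925774703803, 0.36862514332780577, 1.828084637010816, 0.00016171650463189303, 0.9493076575148496, -0.4442518965339294], [0.5468313110752985, -0.28963010583693233, 0.07115615889498796], [0.7763028522455216, 0.6303562346932554, -0.00045739475747000194, -0.0021655874133733144]]
[[-0.652767893038815, 0.18717540990178483, 1.7360386085410726, 0.00011482644330963095, 1.209565690782319, -0.4445008337001046], [0.5495971307198542, -0.29316724917980996, 0.2283288272959076], [0.7767819915146345, 0.62975417258888, 0.001085865702260941, 0.004270908700759173]]
```

```bash
M="python3 -m handwheel"
cat > L.sh <<'E'
python3 -c "
from plant import ctrl;import json,numpy as np
s=ctrl.get_state();open('log.txt','a').write(json.dumps([list(map(float,s[k])) for k in('qpos','eef_pos','tcp_rot')])+'\n')
from scipy.spatial.transform import Rotation as R
m=R.from_quat(s['tcp_rot']).as_matrix();print('q',np.round(s['qpos'],2),'toolz',np.round(m[:,2],3),'tooly',np.round(m[:,1],3),'p',np.round(s['eef_pos'],4))"
E
$M '[-0.01,0.1,0.02,0,0,0.013, -0.02,0.2,0.02,0,0,0.014, -0.02,0.2,0.02,0,0,0.014, -0.02,0.2,0.02,0,0,0.014, -0.02,0.2,0.02,0,0,0.014]'
$M '[-0.02,0.2,0.02,0,0,0.014, -0.02,0.2,0.02,0,0,0.013, -0.02,0.2,0.02,0,0,0.013, -0.02,0.2,0.02,0,0,0.013, -0.02,0.2,0.02,0,0,0.013]'
$M '[-0.01,0.05,0,0,0,0, 0,0,0,0,0.02,0, 0,0,0,0,0.04,0, 0,0,0,0,0.05,0, 0,0,0,0,0.05,0]'
sh L.sh
$M '[0,0,0,0,0.06,0, 0,0,0,0,0.06,0, 0,0,0,0,0.06,0, 0,0,0,0,0.06,0, 0,0,0,0,0.06,0]'
sh L.sh
$M '[0,0,0,0,0.06,0, 0,0,0,0,0.06,0, 0,0,0,0,0.06,0, 0,0,0,0,0.06,0, 0,0,0,0,0.05,0]'
$M '[0,0,0,0,0,0]'
sh L.sh
```

```text
time: 12.28
eef_pos: [0.5327, -0.1545, 0.2355]
tcp_rot: [0.741, 0.671, -0.001, -0.002]
contact_force: [1.0, 0.6, -2.3]
opening: 0.271
finger_force: 59.2
time: 12.7
eef_pos: [0.5174, -0.0047, 0.2508]
tcp_rot: [0.705, 0.709, -0.001, -0.002]
contact_force: [1.4, 0.4, -3.0]
opening: 0.267
finger_force: 59.2
time: 13.12
eef_pos: [0.5167, 0.001, 0.2517]
tcp_rot: [0.7, 0.703, -0.09, -0.091]
contact_force: [0.6, -0.5, -1.9]
opening: 0.269
finger_force: 59.3
q [-0.17  0.07  1.83 -0.04  1.49 -0.17] toolz [-0.254  0.    -0.967] tooly [ 0.967  0.004 -0.254] p [0.5167 0.001  0.2517]
time: 13.53
eef_pos: [0.5175, 0.0007, 0.2515]
tcp_rot: [0.659, 0.662, -0.251, -0.252]
contact_force: [-0.2, 0.6, -2.4]
opening: 0.267
finger_force: 59.4
q [-0.15  0.32  1.64 -0.11  1.9  -0.15] toolz [-0.665  0.    -0.747] tooly [ 0.747  0.004 -0.665] p [0.5175 0.0007 0.2515]
time: 13.95
eef_pos: [0.5175, 0.0006, 0.2507]
tcp_rot: [0.586, 0.588, -0.394, -0.395]
contact_force: [0.2, 0.4, -2.9]
opening: 0.267
finger_force: 59.5
time: 14.03
eef_pos: [0.5169, 0.0006, 0.2482]
tcp_rot: [0.585, 0.588, -0.394, -0.396]
contact_force: [-0.4, -0.7, -3.4]
opening: 0.266
finger_force: 59.4
q [-0.14  0.54  1.52 -0.17  2.26 -0.16] toolz [-0.927  0.    -0.376] tooly [ 0.376  0.005 -0.927] p [0.5169 0.0006 0.2482]
```

```bash
M="python3 -m handwheel"
$M '[0,0,-0.1,0,0,0, 0,0,-0.2,0,0,0, 0,0,-0.2,0,0,0, 0,0,-0.2,0,0,0, 0,0,-0.2,0,0,0]'
$M '[0,0,-0.15,0,0,0, 0,0,-0.1,0,0,0, 0,0,-0.07,0,0,0, 0,0,0,0,0,0, 0,0,0,0,0,0]'
sh L.sh
python3 - <<'E'
from h import *
p,d,c=grab('scene'); q,d2,c2=grab('top')
cv2.imwrite('pics/s2.png',np.hstack([cv2.resize(p[110:310,160:400],None,fx=1.65,fy=2),cv2.resize(q[120:320,180:380],None,fx=2,fy=2)]))
E
```

```text
time: 14.45
eef_pos: [0.5177, 0.0006, 0.1163]
tcp_rot: [0.588, 0.59, -0.391, -0.392]
contact_force: [-0.4, -0.7, -3.1]
opening: 0.266
finger_force: 59.4
time: 14.87
eef_pos: [0.5181, 0.0005, 0.0706]
tcp_rot: [0.587, 0.589, -0.392, -0.393]
contact_force: [0.2, -0.0, -1.3]
opening: 0.267
finger_force: 59.5
q [-0.14  0.78  1.52 -0.14  2.01 -0.12] toolz [-0.924 -0.    -0.383] tooly [ 0.383  0.003 -0.924] p [5.181e-01 5.000e-04 7.060e-02]
```

View pics/s2.png

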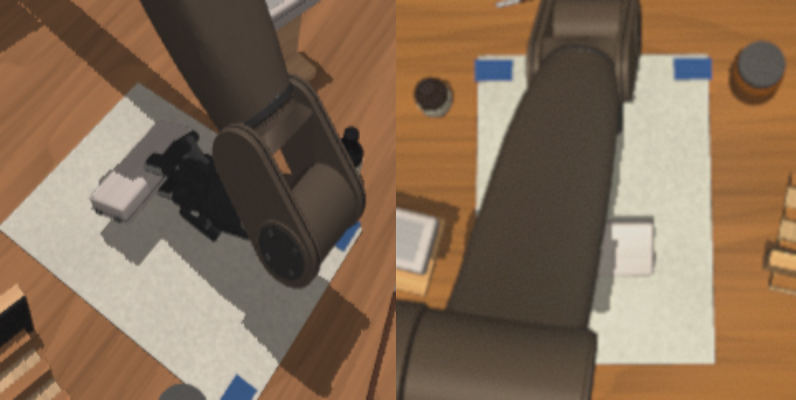

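The scene view shows the tin tilted in the gripper just above the board, near end at (125,195) in the crop, with the jar and ink bottle clear of the wrist. I'll check wrist clearance before going lower.

```bash
python3 - <<'E'
from h import *
import json
A=[];b=[]
D=[json.loads(l) for l in open('log.txt')]+[[[-1.458,.2871,1.578,0,1.2786,-.15],[.1753,-.6513,.2490]]]
for r in D:
    q,p=r[0],r[1]; X=p[0]*np.cos(q[0])+p[1]*np.sin(q[0]); s=q[1]+q[2]; t=s+q[4]
    print(round(-p[0]*np.sin(q[0])+p[1]*np.cos(q[0]),4),end=' ')
    A+=[[1,0,np.sin(q[1]),np.sin(s),np.sin(t)],[0,1,np.cos(q[1]),np.cos(s),np.cos(t)]]; b+=[X,p[2]]
x,res,rk,sv=np.linalg.lstsq(np.array(A),np.array(b),rcond=None); print('\na1,h,L2,L4,L6',x.round(3),res,rk)
print('resid mm',((np.array(A)@x-b)*1000).round(1))
W=cloud(*load('scene')[1:]); m=(W[...,0]>.6)&(W[...,0]<.9)&(abs(W[...,1])<.13)&(W[...,2]>.012); print(np.percentile(W[m][:,2],[0,.5,2,5,20]), W[m][W[m][:,2]<.04].mean(0) if (W[m][:,2]<.04).any() else '')
E
```

```text
0.101 0.101 0.1009 0.1009 0.0908 0.078 0.0716 0.0717 0.1009 
a1,h,L2,L4,L6 [-0.     0.233  0.428  0.568  0.228] [3.12664698e-05] 5
resid mm [-0.7  0.7  2.   0.1  2.6 -0.1 -0.3  0.6  1.5  0.2 -0.6 -0.6 -1.6 -1.5
  0.  -0.6 -3.   1.2]
[0.01208735 0.05207318 0.12352931 0.14077249 0.18010061] [0.79335338 0.0622942  0.02022708]
```

```bash
M="python3 -m handwheel"
$M '[0,0,-0.05,0,0,0, 0,0,-0.06,0,0,0, 0,0,-0.04,0,0,0, 0,0,-0.02,0,0,0, 0,0,0,0,0,0]'
$M '[0,0,-0.01,0,0,0, 0,0,-0.01,0,0,0, 0,0,0,0,0,0]'
$M '[0,0,-0.007,0,0,0, 0,0,0,0,0,0]'
$M '[0,0,-0.007,0,0,0, 0,0,0,0,0,0]'
sh L.sh
```

```text
time: 15.38
eef_pos: [0.5171, 0.0007, 0.0435]
tcp_rot: [0.586, 0.589, -0.393, -0.394]
contact_force: [0.4, 0.1, -3.1]
opening: 0.264
finger_force: 59.4
time: 15.63
eef_pos: [0.5178, 0.0005, 0.0415]
tcp_rot: [0.587, 0.589, -0.392, -0.394]
contact_force: [-0.3, -0.4, -3.1]
opening: 0.267
finger_force: 59.4
time: 15.8
eef_pos: [0.5179, 0.0005, 0.0406]
tcp_rot: [0.587, 0.589, -0.392, -0.394]
contact_force: [-0.1, 0.2, -2.5]
opening: 0.267
finger_force: 59.4
time: 15.97
eef_pos: [0.5178, 0.0006, 0.0395]
tcp_rot: [0.587, 0.589, -0.392, -0.394]
contact_force: [0.8, -0.3, -2.5]
opening: 0.269
finger_force: 59.4
q [-0.14  0.83  1.51 -0.14  1.97 -0.11] toolz [-0.924  0.    -0.383] tooly [ 0.383  0.004 -0.924] p [0.5178 0.0006 0.0395]
```

```bash
M="python3 -m handwheel"
$M '[0,0,-0.007,0,0,0, 0,0,0,0,0,0]'
$M '[0,0,-0.007,0,0,0, 0,0,0,0,0,0]'
$M '[0,0,-0.007,0,0,0, 0,0,0,0,0,0]'
```

```text
time: 16.13
eef_pos: [0.5178, 0.0005, 0.0384]
tcp_rot: [0.587, 0.589, -0.392, -0.394]
contact_force: [0.6, -0.2, -3.1]
opening: 0.263
finger_force: 59.4
time: 16.3
eef_pos: [0.5179, 0.0005, 0.0381]
tcp_rot: [0.587, 0.589, -0.393, -0.394]
contact_force: [-0.6, 0.0, 0.3]
opening: 0.266
finger_force: 59.8
time: 16.47
eef_pos: [0.518, 0.0006, 0.0379]
tcp_rot: [0.586, 0.588, -0.393, -0.394]
contact_force: [0.3, -0.3, 5.2]
opening: 0.263
finger_force: 60.1
```

```bash
M="python3 -m handwheel"
$M '[-0.004,0.0,0.01,0,0,0, 0,0,0,0,0,0]' 0.32 20
$M '[-0.008,0,0.019,0,0,0, 0,0,0,0,0,0]' 0.4
$M '[-0.008,0,0.02,0,0,0, 0,0,0,0,0,0]' 0.48
sh L.sh
python3 - <<'E'
from h import *
p,d,c=grab('scene')
cv2.imwrite('pics/s3.png',cv2.resize(p[170:270,190:330],None,fx=5,fy=5))
E
```

```text
time: 16.63
eef_pos: [0.5174, 0.0005, 0.0376]
tcp_rot: [0.587, 0.59, -0.391, -0.393]
contact_force: [2.0, 1.1, -0.5]
opening: 0.318
finger_force: 0.5
time: 16.8
eef_pos: [0.5159, 0.0005, 0.0408]
tcp_rot: [0.587, 0.589, -0.392, -0.393]
contact_force: [-0.9, -0.4, -1.2]
opening: 0.399
finger_force: 0.5
time: 16.97
eef_pos: [0.5146, 0.0006, 0.044]
tcp_rot: [0.587, 0.589, -0.392, -0.394]
contact_force: [-0.1, -0.2, -1.4]
opening: 0.484
finger_force: 0.5
q [-0.14  0.81  1.52 -0.14  1.98 -0.11] toolz [-0.924  0.    -0.383] tooly [ 0.383  0.004 -0.924] p [0.5146 0.0006 0.044 ]
```

View pics/s3.png

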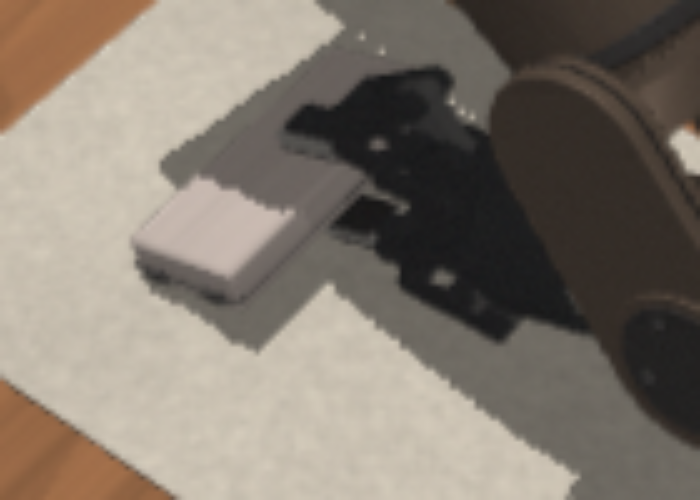

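```bash
M="python3 -m handwheel"
$M '[-0.018,0,0.023,0,0,0, 0,0,0,0,0,0]' 0.58
$M '[-0.018,0,0.023,0,0,0, 0,0,0,0,0,0]' 0.68
$M '[-0.018,0,0.023,0,0,0, 0,0,0,0,0,0]' 0.78
$M '[-0.018,0,0.023,0,0,0, 0,0,0,0,0,0]' 0.88
$M '[-0.018,0,0.025,0,0,0, 0,0,0,0,0,0, 0,0,0,0,0,0]' 1
sh L.sh
python3 - <<'E'
from h import *
p,d,c=grab('scene')
cv2.imwrite('pics/s4.png',cv2.resize(p[150:270,190:330],None,fx=5,fy=5))
E
```

```text
time: 17.18
eef_pos: [0.512, 0.0005, 0.0477]
tcp_rot: [0.587, 0.589, -0.392, -0.394]
contact_force: [-0.8, 0.7, -1.1]
opening: 0.579
finger_force: 0.5
time: 17.35
eef_pos: [0.5093, 0.0006, 0.0512]
tcp_rot: [0.587, 0.589, -0.392, -0.393]
contact_force: [-0.3, -0.4, -1.4]
opening: 0.677
finger_force: 0.5
time: 17.52
eef_pos: [0.5066, 0.0005, 0.0547]
tcp_rot: [0.587, 0.589, -0.392, -0.393]
contact_force: [-0.5, 0.7, -1.7]
opening: 0.783
finger_force: 0.5
time: 17.68
eef_pos: [0.5039, 0.0005, 0.0581]
tcp_rot: [0.587, 0.589, -0.392, -0.394]
contact_force: [-0.2, -0.2, -1.4]
opening: 0.88
finger_force: 0.5
time: 17.93
eef_pos: [0.5013, 0.0006, 0.0615]
tcp_rot: [0.587, 0.589, -0.392, -0.393]
contact_force: [0.3, -0.5, -0.7]
opening: 0.999
finger_force: 0.5
q [-0.14  0.77  1.57 -0.14  1.98 -0.11] toolz [-0.924  0.    -0.383] tooly [ 0.383  0.004 -0.924] p [0.5013 0.0006 0.0615]
```

View pics/s4.png

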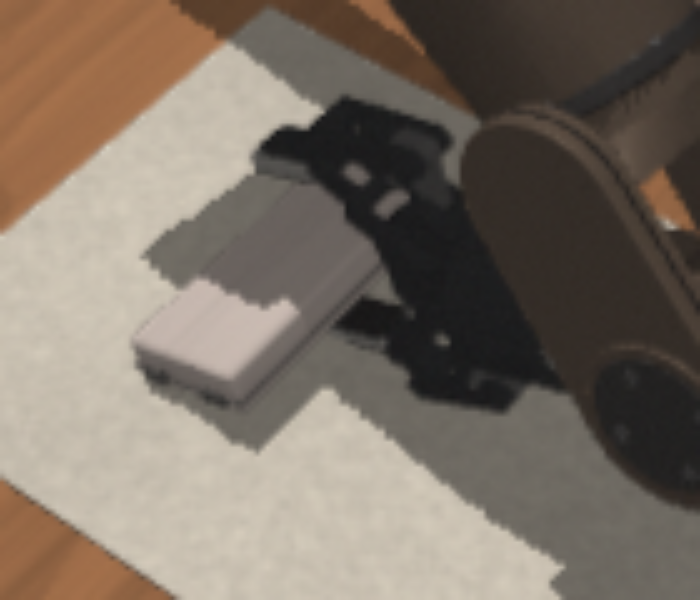

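The tin is released and leaning on the lower finger, touching the board at its near edge. Next I'll measure where the open fingertips really are, using the stored wrist depth.

```bash
python3 - <<'E'
from h import *
from scipy.spatial.transform import Rotation as R
import json
p,d,c=load('wrist'); W=cloud(d,c,True)
r=json.loads(open('log.txt').readline()); m=R.from_quat(r[2]).as_matrix()
T=(W-np.array(r[1]))@m*1000   # tool frame mm
ok=(d>0)&(T[...,2]>-40)&(T[...,2]<40)&(abs(T[...,1])<90)&(abs(T[...,0])<60)
Q=T[ok]
for s in (1,-1):
    S=Q[Q[:,1]*s>0]; print(s,len(S),'z max pct',np.percentile(S[:,2],[50,90,98,100]).round(1))
    for z in range(-30,25,5):
        b=S[(S[:,2]>=z)&(S[:,2]<z+5)]
        if len(b)>3: print(z,len(b),'y',np.percentile(b[:,1],[2,98]).round(1),'x',np.percentile(b[:,0],[2,98]).round(1))
z=np.load('scene.npz'); W=cloud(z['d'],z); m=(W[...,2]>.012)&(W[...,0]>.45)&(W[...,0]<.54)&(W[...,1]<-.045)&(W[...,1]>-.072)
P=W[m]; hsv=0
for x in np.arange(.45,.54,.01):
    b=P[(P[:,0]>=x)&(P[:,0]<x+.01)]
    if len(b): print(round(x,3),len(b),np.percentile(b[:,2],90).round(4))
E
```

```text
1 2774 z max pct [-19.4  -1.7   3.7   6.5]
-30 291 y [41.1 53.2] x [-5.2 10. ]
-25 372 y [41.2 54.8] x [-10.9   9.7]
-20 348 y [41.2 54.8] x [-11.4   9.9]
-15 334 y [41.2 54.7] x [-11.7   9.8]
-10 301 y [41.2 54.6] x [-11.8   9.8]
-5 255 y [41.2 54. ] x [-11.8   9.7]
0 171 y [41.2 47.4] x [-11.5   9.7]
5 30 y [41.3 42.1] x [-10.7   6.3]
-1 2774 z max pct [-19.3  -1.7   3.9   7.3]
-30 295 y [-54.9 -43.4] x [-5.1 10.1]
-25 365 y [-57.1 -43.4] x [-10.1  10.2]
-20 357 y [-56.9 -43.3] x [-11.2  10.3]
-15 327 y [-56.8 -43.4] x [-11.5  10.1]
-10 304 y [-56.7 -43.4] x [-11.5  10.1]
-5 256 y [-56.1 -43.4] x [-11.4  10. ]
0 176 y [-49.5 -43.3] x [-11.2   9.8]
5 31 y [-44.3 -43.5] x [-10.1   6.1]
0.45 10 0.0282
0.46 35 0.0313
0.47 32 0.0348
0.48 41 0.0383
0.49 38 0.0416
0.5 35 0.0449
0.51 68 0.0472
0.52 36 0.037
```

```bash
M="python3 -m handwheel"
$M '[0.002,0,-0.021,0,-0.046,0, 0.002,0,-0.021,0,-0.046,0, 0.001,0,-0.021,0,-0.047,0, 0,0,0,0,0,0]'
sh L.sh
$M '[-0.007,0,-0.021,0,-0.037,0, -0.007,0,-0.021,0,-0.037,0, -0.007,0,-0.021,0,-0.037,0, 0,0,0,0,0,0]'
sh L.sh
$M '[-0.009,0,-0.017,0,-0.037,0, -0.009,0,-0.017,0,-0.037,0, -0.009,0,-0.016,0,-0.037,0, 0,0,0,0,0,0]'
sh L.sh
python3 - <<'E'
from h import *
p,z,c=grab('scene'); W=cloud(z,c); m=(W[...,2]>.008)&(W[...,0]>.44)&(W[...,0]<.54)&(W[...,1]<-.045)&(W[...,1]>-.072)
P=W[m]
for x in np.arange(.44,.54,.01):
    b=P[(P[:,0]>=x)&(P[:,0]<x+.01)]
    if len(b): print(round(x,3),len(b),np.percentile(b[:,2],90).round(4))
E
```

```text
time: 18.32
eef_pos: [0.5024, 0.0006, 0.053]
tcp_rot: [0.627, 0.629, -0.325, -0.326]
contact_force: [1.1, 0.5, -0.7]
opening: 0.998
finger_force: 0.6
q [-0.15  0.67  1.64 -0.12  1.78 -0.11] toolz [-0.817 -0.    -0.577] tooly [ 0.577  0.003 -0.817] p [0.5024 0.0006 0.053 ]
time: 18.65
eef_pos: [0.4985, 0.0006, 0.0429]
tcp_rot: [0.652, 0.654, -0.27, -0.271]
contact_force: [0.8, 0.6, -0.2]
opening: 1.002
finger_force: 0.6
q [-0.15  0.59  1.73 -0.11  1.61 -0.12] toolz [-0.707  0.    -0.707] tooly [ 0.707  0.004 -0.707] p [0.4985 0.0006 0.0429]
time: 18.98
eef_pos: [0.4939, 0.0005, 0.036]
tcp_rot: [0.673, 0.675, -0.213, -0.214]
contact_force: [-1.3, -0.7, 1.8]
opening: 0.998
finger_force: 1.0
q [-0.16  0.5   1.82 -0.09  1.43 -0.12] toolz [-0.576 -0.    -0.817] tooly [ 0.817  0.004 -0.576] p [0.4939 0.0005 0.036 ]
0.46 31 0.0288
0.47 45 0.0282
0.48 43 0.0292
0.49 44 0.0284
0.5 47 0.029
0.51 43 0.0292
0.52 73 0.0276
0.53 5 0.2765
```

The tin is nearly flat now, with no drop. Next I'll slide the fingertip out and bring the gripper upright around it.

```bash
M="python3 -m handwheel"
$M '[0.02,0,0.005,0,-0.02,0, 0.015,0,0,0,-0.045,0, 0,0,-0.015,0,-0.055,0, -0.01,0,-0.02,0,-0.055,0, -0.01,0,-0.03,0,-0.05,0]'
sh L.sh
$M '[-0.01,0,-0.01,0,-0.055,0, -0.005,0,-0.01,0,-0.055,0, 0,0,-0.007,0,-0.045,0, 0,0,0,0,0,0]'
sh L.sh
python3 - <<'E'
from h import *
for n in ('scene','top'):
    p,z,c=grab(n); W=cloud(z,c); m=(W[...,2]>.022)&(W[...,2]<.032)&(W[...,0]>.43)&(W[...,0]<.56)&(W[...,1]<.1)&(W[...,1]>-.1)
    P=W[m]; print(n,len(P),np.percentile(P,[1,50,99],axis=0).round(4),cv2.minAreaRect(P[:,:2].astype(np.float32)*1000))
p,_,_=grab('wrist'); cv2.imwrite('pics/w5.png',p)
E
```

```text
time: 19.45
eef_pos: [0.4983, 0.0004, 0.0262]
tcp_rot: [0.7, 0.703, -0.09, -0.09]
contact_force: [-0.6, -0.1, 0.2]
opening: 0.998
finger_force: 0.0
q [-0.18  0.34  1.99 -0.05  1.06 -0.15] toolz [-0.252 -0.    -0.968] tooly [ 0.968  0.004 -0.252] p [4.983e-01 4.000e-04 2.620e-02]
time: 19.78
eef_pos: [0.4927, 0.001, 0.0209]
tcp_rot: [0.706, 0.708, -0.006, -0.007]
contact_force: [-0.9, -0.4, -0.1]
opening: 1.0
finger_force: 0.0
q [-0.2   0.22  2.14 -0.    0.8  -0.2 ] toolz [-0.018  0.001 -1.   ] tooly [ 1.     0.004 -0.018] p [0.4927 0.001  0.0209]
scene 1058 [[ 0.4508 -0.0744  0.0225]
 [ 0.4953 -0.0276  0.0271]
 [ 0.548   0.0708  0.031 ]] ((495.2579345703125, -0.6059494018554688), (149.7417449951172, 111.88883209228516), 89.98474884033203)
top 168 [[ 0.4598 -0.0738  0.0224]
 [ 0.4842 -0.0662  0.0273]
 [ 0.5242 -0.0507  0.0318]] ((491.183349609375, -62.54734420776367), (64.42282104492188, 33.01374816894531), 9.527359008789062)
```

View pics/w5.png

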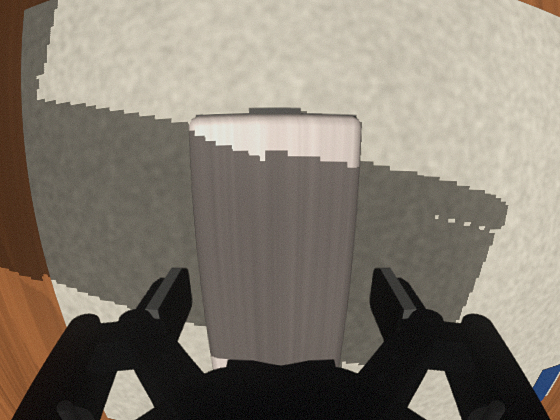

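Wrist view: the tin lies flat and square between the open jaws, edges at columns 192 and 358 near the top, with both pads clear.

```bash
M="python3 -m handwheel"
$M '[0.005,-0.014,0.005,0,-0.011,0, 0,0,0,0,0,0, 0,0,0,0,0,0]' 1 40
sh L.sh
$M '[0,0,0,0,0,0, 0,0,0,0,0,0, 0,0,0,0,0,0, 0,0,0,0,0,0, 0,0,0,0,0,0]' 0 40
sh L.sh
$M '[0,0,0.03,0,0,0, 0,0,0.06,0,0,0, 0,0,0.1,0,0,0, 0,0,0.15,0,0,0, 0,0,0.2,0,0,0]' 0 50
$M '[0,0,0.2,0,0,0, 0,0,0.2,0,0,0, 0,0,0.15,0,0,0, 0,0,0.1,0,0,0, 0,0,0,0,0,0]'
sh L.sh
```

```text
time: 20.18
eef_pos: [0.4962, -0.0017, 0.0227]
tcp_rot: [0.706, 0.708, 0.001, 0.001]
contact_force: [0.1, -1.2, 0.4]
opening: 1.001
finger_force: 0.0
q [-0.21  0.22  2.14  0.    0.78 -0.21] toolz [ 0.003 -0.    -1.   ] tooly [1.    0.003 0.003] p [ 0.4962 -0.0017  0.0227]
time: 20.6
eef_pos: [0.4956, -0.0016, 0.0228]
tcp_rot: [0.706, 0.708, 0.001, 0.001]
contact_force: [-2.0, -0.5, 4.1]
opening: 0.767
finger_force: 46.6
q [-0.21  0.22  2.14  0.    0.78 -0.21] toolz [ 0.003 -0.    -1.   ] tooly [1.    0.004 0.003] p [ 0.4956 -0.0016  0.0228]
time: 21.02
eef_pos: [0.4935, -0.0011, 0.1025]
tcp_rot: [0.706, 0.708, -0.0, -0.001]
contact_force: [0.6, -0.6, -2.3]
opening: 0.759
finger_force: 56.9
time: 21.43
eef_pos: [0.4978, -0.0019, 0.2058]
tcp_rot: [0.706, 0.708, 0.004, 0.005]
contact_force: [1.5, -0.3, -1.3]
opening: 0.759
finger_force: 57.0
q [-0.21 -0.07  2.05  0.    1.15 -0.21] toolz [ 0.012 -0.002 -1.   ] tooly [1.    0.004 0.012] p [ 0.4978 -0.0019  0.2058]
```

```bash
M="python3 -m handwheel"
$M '[0.005,0.1,0,0,0,-0.01, 0.005,0.18,0,0,0,-0.02, 0.005,0.18,0,0,0,-0.02, 0.005,0.18,0,0,0,-0.02, 0.005,0.18,0,0,0,-0.02]'
$M '[0.005,0.18,0,0,0,-0.02, 0.005,0.18,0,0,0,-0.02, 0.005,0.18,0,0,0,-0.015, 0.005,0.18,0,0,0,-0.015, 0.005,0.18,0,0,0,0]'
$M '[0,0.09,0,0,0,0, 0,0,0,0,0,0, 0,0,0,0,0,0, 0,0,0,0,0,0, 0,0,0,0,0,0]'
sh L.sh
```

```text
time: 21.85
eef_pos: [0.4982, 0.1225, 0.1994]
tcp_rot: [0.755, 0.656, 0.0, 0.0]
contact_force: [0.7, -0.2, -2.9]
opening: 0.761
finger_force: 56.9
time: 22.27
eef_pos: [0.5019, 0.2576, 0.1991]
tcp_rot: [0.789, 0.614, -0.0, 0.001]
contact_force: [0.2, 0.1, -2.0]
opening: 0.762
finger_force: 56.9
time: 22.68
eef_pos: [0.5031, 0.2688, 0.2006]
tcp_rot: [0.789, 0.614, 0.0, 0.001]
contact_force: [-0.2, -0.1, -1.9]
opening: 0.758
finger_force: 56.9
q [ 0.31  0.1   1.88 -0.    1.15  0.56] toolz [ 0.002 -0.001 -1.   ] tooly [ 0.969 -0.246  0.003] p [0.5031 0.2688 0.2006]
```

```bash
M="python3 -m handwheel"
$M '[0.007,0.007,-0.04,0,0,0, 0,0,-0.07,0,0,0, 0,0,-0.06,0,0,0, 0,0,-0.03,0,0,0, 0,0,-0.015,0,0,0]'
$M '[0,0,0,0,0,0, 0,0,0,0,0,0, 0,0,0,0,0,0]'
sh L.sh
python3 - <<'E'
from h import *
a=np.radians(75.75); B=np.array([[np.cos(a),np.sin(a)],[np.sin(a),-np.cos(a)]])
for n in ('scene','top'):
    p,d,c=grab(n); W=cloud(d,c); v=cv2.cvtColor(p,cv2.COLOR_BGR2HSV)[...,2]>70
    for k,z0,z1 in (('short',.163,.178),('long',.133,.146)):
        m=(W[...,2]>z0)&(W[...,2]<z1)&(abs(W[...,0]-.5)<.12)&(abs(W[...,1]-.27)<.13)&v
        P=W[m]; S=(P[:,:2]-[.504,.270])@B.T*1000
        print(n,k,len(P),np.median(P[:,2]).round(4),np.percentile(S,[1,99],axis=0).round(1).tolist())
p=load('scene')[0]; q=load('top')[0]
cv2.imwrite('pics/s6.png',np.hstack([cv2.resize(p[70:190,260:380],None,fx=3.3,fy=3.3),cv2.resize(q[180:300,100:220],None,fx=3.3,fy=3.3)]))
E
```

```text
time: 23.1
eef_pos: [0.5032, 0.2704, 0.1667]
tcp_rot: [0.789, 0.614, -0.001, 0.001]
contact_force: [-1.3, -0.9, -1.9]
opening: 0.758
finger_force: 56.9
time: 23.35
eef_pos: [0.5045, 0.2711, 0.1694]
tcp_rot: [0.789, 0.614, 0.001, 0.001]
contact_force: [0.0, 0.8, -1.9]
opening: 0.758
finger_force: 56.9
q [ 0.32  0.14  1.9  -0.    1.09  0.57] toolz [ 0.004 -0.001 -1.   ] tooly [ 0.969 -0.245  0.004] p [0.5045 0.2711 0.1694]
scene short 891 0.1733 [[-72.2, -29.5], [73.2, 36.3]]
scene long 516 0.1395 [[-89.4, -29.5], [85.9, 34.4]]
top short 687 0.1736 [[-71.9, -30.7], [-7.6, 33.9]]
top long 285 0.1401 [[-91.5, -33.1], [-33.3, 31.2]]
```

View pics/s6.png

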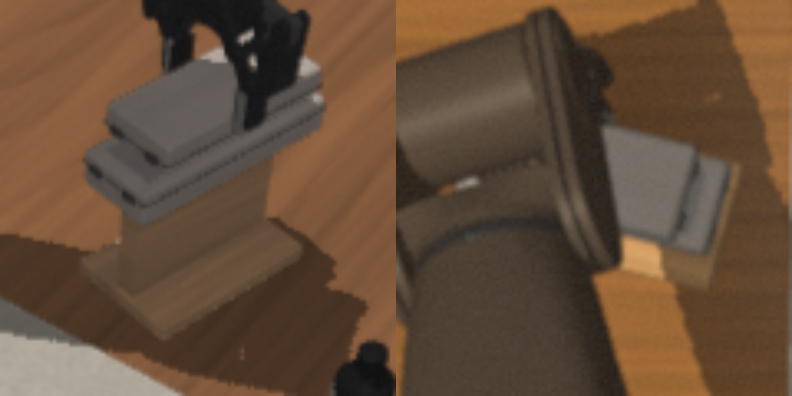

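The short tin hovers squarely over the long one, about 2–3 mm off along the axis and 2 mm across. I'll trim that and lower it.

```bash
M="python3 -m handwheel"
$M '[-0.015,-0.015,-0.01,0,0,0, 0,0,-0.015,0,0,0, 0,0,-0.015,0,0,0, 0,0,-0.01,0,0,0, 0,0,0,0,0,0]'
$M '[0,0,-0.005,0,0,0, 0,0,-0.005,0,0,0, 0,0,0,0,0,0]'
$M '[0,0,-0.004,0,0,0, 0,0,0,0,0,0]'
sh L.sh
```

```text
time: 23.87
eef_pos: [0.5016, 0.2686, 0.1607]
tcp_rot: [0.789, 0.614, 0.0, 0.001]
contact_force: [0.5, -0.2, -2.4]
opening: 0.757
finger_force: 56.9
time: 24.12
eef_pos: [0.5021, 0.2688, 0.16]
tcp_rot: [0.789, 0.614, 0.001, 0.001]
contact_force: [-0.3, 0.1, -2.4]
opening: 0.755
finger_force: 56.9
time: 24.28
eef_pos: [0.5021, 0.2688, 0.1599]
tcp_rot: [0.789, 0.614, 0.001, 0.001]
contact_force: [-1.0, -1.2, 1.9]
opening: 0.756
finger_force: 57.2
q [ 0.31  0.15  1.92 -0.    1.08  0.56] toolz [ 0.003 -0.001 -1.   ] tooly [ 0.969 -0.245  0.003] p [0.5021 0.2688 0.1599]
```

```bash
M="python3 -m handwheel"
$M '[0,0,0,0,0,0, 0,0,0,0,0,0, 0,0,0,0,0,0, 0,0,0,0,0,0]' 1
$M '[0,0,0.03,0,0,0, 0,0,0.08,0,0,0, 0,0,0.15,0,0,0, 0,0,0.2,0,0,0, 0,0,0.2,0,0,0]'
$M '[0,-0.15,0.1,0,0,0, 0.02,-0.24,0,0,0,0, 0.02,-0.24,0,0,0,0, 0.02,-0.24,0,0,0,0, 0.02,-0.24,0,0,0,0]'
$M '[0.02,-0.24,0,0,0,0, 0.02,-0.24,0,0,0,0, 0.02,-0.24,0,0,0,0, 0.02,-0.1,0,0,0,0, 0,0,0,0,0,0]'
python3 - <<'E'
from h import *
a=np.radians(75.75); B=np.array([[np.cos(a),np.sin(a)],[np.sin(a),-np.cos(a)]])
for n in ('scene','top'):
    p,d,c=grab(n); W=cloud(d,c)
    for k,z0,z1 in (('short',.156,.172),('long',.134,.146)):
        m=(W[...,2]>z0)&(W[...,2]<z1)&(abs(W[...,0]-.5)<.12)&(abs(W[...,1]-.27)<.13)
        P=W[m]; S=(P[:,:2]-[.504,.270])@B.T*1000
        print(n,k,len(P),np.median(P[:,2]).round(4),np.percentile(S,[1,99],axis=0).round(1).tolist(),cv2.minAreaRect(P[:,:2].astype(np.float32)*1000)[2])
p=load('scene')[0]; q=load('top')[0]
cv2.imwrite('pics/s7.png',np.hstack([p[:,130:530],q[:,80:480]]))
E
```

```text
time: 24.62
eef_pos: [0.5021, 0.2688, 0.1595]
tcp_rot: [0.789, 0.614, 0.001, 0.001]
contact_force: [-0.5, 0.2, 0.0]
opening: 1.001
finger_force: 0.0
time: 25.03
eef_pos: [0.5016, 0.2687, 0.2598]
tcp_rot: [0.789, 0.614, 0.001, 0.001]
contact_force: [1.0, -0.1, 0.1]
opening: 0.997
finger_force: 0.0
time: 25.45
eef_pos: [0.514, 0.1009, 0.275]
tcp_rot: [0.789, 0.615, 0.002, 0.002]
contact_force: [0.9, 0.3, -0.8]
opening: 1.001
finger_force: 0.0
time: 25.87
eef_pos: [0.5265, -0.024, 0.2747]
tcp_rot: [0.79, 0.613, 0.001, 0.002]
contact_force: [-0.1, 0.5, 0.6]
opening: 1.0
finger_force: 0.0
scene short 1228 0.164 [[-75.0, -30.4], [71.3, 34.2]] 74.84305572509766
scene long 376 0.139 [[-89.5, -28.6], [87.0, 34.6]] 75.8755874633789
top short 1934 0.164 [[-73.9, -32.8], [72.7, 32.1]] 75.66696166992188
top long 299 0.14 [[-90.4, -33.4], [91.1, 31.1]] 76.43394470214844
```

View pics/s7.png

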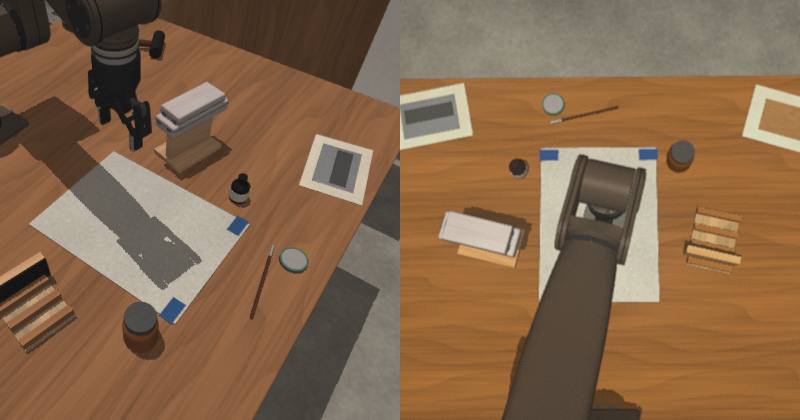

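The stack on the stand is flat and centred within about 1 mm (scene crop (192,110), top crop (480,233)), and the jar, ink bottle and lino block haven't moved. I'm handing it in.

```bash
python3 -c "
from plant import ctrl; print(ctrl.sign_off())"
```

```text
the job is handed in; nothing more can be done
None
```

The job is handed in at about 26 s of the 69 s: the long tin lies flat along the stand's rail, the short tin lies flat and squarely on top (within 1–2 mm by the cameras), neither tin was dropped, and the jar, ink bottle and lino block were left where they stood.

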